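Empty the packing unit and draw its cassette

TASK

The small packing unit has finished its run: first take the two coverslip boxes out of its catch tray and set them down, lids up, flat on the floor of the steel instrument tray. Then pinch the two side catches of the unit's cassette together so that it unlatches, lift the cassette straight out of its dock, and finish holding it still and upright by the pinched catches, with its underside at least 12 cm above the table; do not put it down or let go. Leave the dish, the beaker and the dropper bottle behind the work where they stand.

Things in the scene. Friction and masses are not known exactly. Their poses are not given: they have to be found in the camera images.
- unit: White low packing unit, 180 x 280 x 50 mm (x, y, z), fixed on the table, left or right of the robot's middle (the steel tray is on the other side). Origin: centre of its underside; x to its rear, y to its left, z up; yaw within 0.2 rad of the world's. A housing 50 mm high runs along its rear (x 58 to 90 mm). Catch tray on its right (-y), cassette dock on its left (+y).
- catch_tray (a point): centre of the floor of the unit's catch tray, 14 mm above the table. Inside 140 mm (unit's x) by 132 mm (y); its low grey rims end 24 mm above the table; the rear side is the housing.
- dock (a point): centre of the floor of the grey cassette dock, 14 mm above the table. The dock is 95 (unit's x) x 74 (y) mm outside, its top 48 mm above the table. A lip on each long side holds down the cassette's barbs.
- cassette: Grey upright cassette, black cap, loose in the dock (1.5 mm play). 80 (x) x 30 (y) x 102 mm (z), 0.2 to 0.35 kg. Origin: centre of its underside, 14 mm above the table when docked; axes as the unit's. A black spring catch on each long (y) side; a barb at its foot hooks under the dock's lip until the catch is pressed 3 to 4.5 mm in. Barbs clear after a 20 mm rise; wholly out after 36 mm.
- catch_left (a joint): travel of the catch on the cassette's +y side in m: 0 = sprung out (latched), 0.005 = pressed fully in towards the cassette (stop). Its spring takes about 3.5 N to start and 7 N to reach the stop, and pushes it out again when let go. At the stop the cassette is gripped firmly; 20 to 40 N is a good grip.
- catch_right (a joint): the same for the catch on the cassette's -y side
- catch_left_pad (a point): middle of the ribbed outer face of the left catch: 24 mm (+y) from the cassette's middle plane when out, 19 mm pressed in; 74 mm above the cassette's underside, mid-length in x. The catch is a flat black plate 26 mm wide (x), from 15 to 95 mm above the underside. Over both catches: 48 mm when out, 38 mm pressed in. Fingers close along the cassette's y. Dock top: 34 mm above the underside.
- catch_right_pad (a point): the same for the right catch (-y side)
- box_a: small square coverslip box, 33 x 33 x 16 mm, 30 g, lying lid up in the catch tray. Origin: centre of its underside; z up through the lid; sides parallel to its x and y, turned up to 0.2 rad from the unit's. The two boxes lie side by side along the unit's y, about 15 to 30 mm apart; each has at least 30 mm free on both sides along the unit's x.
- box_b: the second such box, like box_a
- tray: stainless instrument tray, fixed on the table, 164 mm (its x) by 260 mm (its y) outside, its long side turned roughly along the world's x. Origin: centre of its underside; floor 2 mm and rim 21 mm above the table; inside about 156 x 252 mm.
- dish: flat round glass dish with seeds, 97 mm across, 19 mm high, behind the work: leave alone
- beaker: small glass beaker, 62 mm across, 70 mm high, behind the work: leave alone
- bottle: small dropper bottle, 36 mm across, 99 mm high, behind the work: leave alone
Things that resemble listed ones, but are neither listed nor needed, are in the scene too. What is shaped like the box_a but turquoise or yellow is not meant.

How it is judged:
By the outcome, as a careful person would: the job done as asked, in the order asked, and still so for the second after the job is handed in, while the arm keeps its last pose, push and grip.
It also fails if it takes over 69 s, if anything falls off the work surface, if the arm or the gripper's body presses on something with over 40 N, if the wrist force passes 120 N, or if a joint passes its speed limit or range.

ROBOT

A 7-joint arm with a two-finger parallel gripper is mounted at the origin on a cart in front of the work surface, level with it; the furniture and walls round the work are solid. World frame = base frame: x ahead of the robot, y to its left, z up, the work surface at z = 0. Lengths are in mm, angles in rad, forces in N, time in s.
With the tool pointing down it reaches from about 400 to 875 mm from the base axis. Payload 4.4 kg.
Tool frame: the origin (TCP) lies at the very end of the fingers, on their centre line; the grasp point (between the pads) lies 19 mm behind it; z points along the fingers, y is the line along which they close (so a half turn about z gives the same grasp; the last joint's range is limited). The gripper opens to 85 mm and grips with 20 to 120 N. Pads are 22 mm wide; open, the fingers measure 114 mm over their backs; the gripper's body (76 mm by 85 mm) begins 54 mm behind the grasp point. The pads swing forward as they close: fully open they stand 13 mm farther back than shut.
Start: joints at [-0.066, 0.628, 0.038, 1.517, -0.027, 0.996, -0.02], TCP at [650.014, 0.027, 231.313] pointing down, gripper open.
Joint ranges: [-3.06, 3.06], [-0.37, 2.12], [-1.25, 1.32], [0.18, 2.47], [-1.1, 4.24], [0.23, 1.98], [-2.94, 2.94]. Speed limits (rad/s): [2.57, 2.57, 3.14, 3.14, 3.14, 3.14, 3.14].

INTERFACE

Orientations are given as [roll, pitch, yaw] about the fixed x, y, z axes, in that order (R = Rz(yaw) Ry(pitch) Rx(roll)).
In Python, from cell import sensors, get_image, camera_params, order gives the robot as it stands.
- The arm moves only by the shell command python3 -m inch 'ROWS' [OPENING]. ROWS is JSON, a list that holds one entry, the list of rows, each a list of 4 numbers: the shift along the tool's x, y, z in cm, then the turn about the tool's z in degrees. A call has 1 to 8 rows; each row is the pose to reach, as a shift and turn from the pose commanded when the call began, along the tool's axes at that moment; what a row does not reach only later rows make up. A row lasts 1/12 s, in which the tool goes at most 41.7 mm and 7.16 degrees, less where a joint would pass 70% of its speed; a pose out of reach is approached as far as the arm can. A call with a gripper value outside its range is refused whole. OPENING is the finger opening in cm, from 0 to 8.54, set as the call begins (- or left out, the last holds). The fingers move at their own pace and stop on an object; the grip force is fixed at half the most. Time passes only in rows, so rows that repeat a pose let the fingers close. It gives the time, the measured TCP pose, the force, the opening and the grip force at its end, in the units of the state.
- sensors.read_state(): the state, without advancing time (a new reading comes with each control period).
- get_image(name): name is "scene" or "side" or "wrist"; returns the picture (420x560x3 uint8, blue, green, red); there is no depth.
- camera_params(name): a dict with "mtx" (3x3 intrinsics, pixels), "D" ([k1, k2, p1, p2, k3] as OpenCV has them; the pictures are not rectified), "rvec" (rotation vector, rad) and "tvec" (3), from world to camera coordinates, as OpenCV has them. Camera axes: x right, y down, z forward; pixel columns grow to the right and rows downward; lengths in mm; the calibration is good to about 2 mm. A picture is of the moment at which its call begins: read the wrist's pose just before it. camera_params takes no time and is no camera call; for the wrist camera it gives the pose at the moment of the call.
- order.finish_job(): hands the job in; it is judged then, once.
The state is a dict: "clock": time; "qpos": joint angles; "qd": joint speeds; "tau": joint torques, N m; "eef_pos": TCP position; "tool_rot": TCP orientation; "force": force on the tool from outside, world axes, zero at the start; "torque": the same for the moment, N m; "width": finger opening in mm; "gripper_force": force on a finger pad.
Only numpy, scipy, OpenCV 4.12 (cv2) and the standard library are available. Lean on these libraries where they do the work, as an engineer would, in place of code of your own. Each camera call takes 0.05 s, during which the arm holds its last target. There are 200 camera calls.

## Working session

There is one attempt and no reset: what is moved stays moved. The work goes in short steps, Python scripts to look and compute and a shell command to move; the robot and the scene stay as the last step left them, time stands still between calls to the robot, and variables do not carry over. Pictures are saved under pics/ and viewed, at most 10 in all, crops included, and the job is handed in when it is done.

```bash
ls; mkdir -p pics; cat > h.py <<'E'
import numpy as np, cv2
from cell import sensors, get_image, camera_params, order
def ray(cp,uv):
    R,_=cv2.Rodrigues(np.array(cp["rvec"],float)); t=np.array(cp["tvec"],float).reshape(3)
    n=cv2.undistortPoints(np.array(uv,float).reshape(-1,1,2),np.array(cp["mtx"],float),np.array(cp["D"],float)).reshape(-1,2)
    d=np.c_[n,np.ones(len(n))]@R
    return -R.T@t,d
def onplane(cp,uv,z):
    c,d=ray(cp,uv); return c+d*((z-c[2])/d[:,2])[:,None]
def proj(cp,P):
    return cv2.projectPoints(np.array(P,float).reshape(-1,1,3),np.array(cp["rvec"],float),np.array(cp["tvec"],float),np.array(cp["mtx"],float),np.array(cp["D"],float))[0].reshape(-1,2)
E
python3 - <<'E'
from h import *
s=sensors.read_state(); print({k:np.round(v,3) for k,v in s.items()})
for n in ("scene","side","wrist"):
    cp=camera_params(n); im=get_image(n); cv2.imwrite(f"pics/{n}0.png",im)
    print(n,np.round(ray(cp,[[280,210]]),2))
a=[cv2.imread(f"pics/{n}0.png") for n in ("scene","side")]
E
```

```text
pics
{'clock': np.float64(0.0), 'qpos': array([-0.066,  0.629,  0.038,  1.518, -0.027,  0.996, -0.02 ]), 'qd': array([-0.001, -0.   , -0.001, -0.002, -0.001, -0.   ,  0.   ]), 'tau': array([-1.0000e-03, -5.6341e+01,  1.2260e+00, -1.9345e+01,  1.1000e-02,
        1.1000e-02, -0.0000e+00]), 'eef_pos': array([6.49352e+02, 4.80000e-02, 2.30382e+02]), 'tool_rot': array([-3.14 , -0.   ,  1.571]), 'force': array([-0.038,  0.481, -0.472]), 'torque': array([ 0.015,  0.032, -0.011]), 'gripper_force': np.float64(0.0), 'width': np.float64(85.455)}Traceback (most recent call last):
  File "<stdin>", line 5, in <module>
    return _wrapfunc(a, 'round', decimals=decimals, out=out)
    return _wrapit(obj, method, *args, **kwds)
    conv = _array_converter(obj)
ValueError: setting an array element with a sequence. The requested array has an inhomogeneous shape after 1 dimensions. The detected shape was (2,) + inhomogeneous part.
```

View pics/scene0.png

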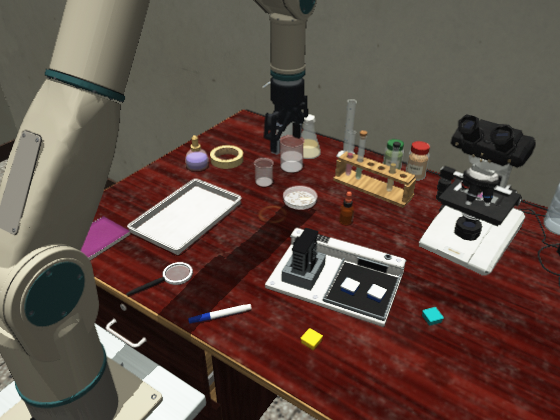

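The scene view shows the unit with its cassette at (303,255), two white boxes at (349,286) and (376,292), and the steel tray at (185,215). The yellow (312,338) and turquoise (433,315) boxes are decoys.

```bash
python3 - <<'E'
from h import *
for n in ("side","wrist"):
    im=get_image(n); cv2.imwrite(f"pics/{n}0.png",im)
s=cv2.imread("pics/scene0.png"); cp=camera_params("scene")
g=s[220:330,255:415]; cv2.imwrite("pics/crop0.png",cv2.resize(g,None,fx=5,fy=5,interpolation=cv2.INTER_CUBIC)[:, :800])
print(onplane(cp,[[349,286],[376,292]],30).round(1), onplane(cp,[[130,211],[192,180],[242,206],[182,249]],21).round(1))
E
```

```text
[[ 518.6 -258.9   30. ]
 [ 536.2 -316.5   30. ]] [[441.7 358.   21. ]
 [646.2 324.8  21. ]
 [628.6 127.9  21. ]
 [406.9 139.9  21. ]]
```

View pics/crop0.png

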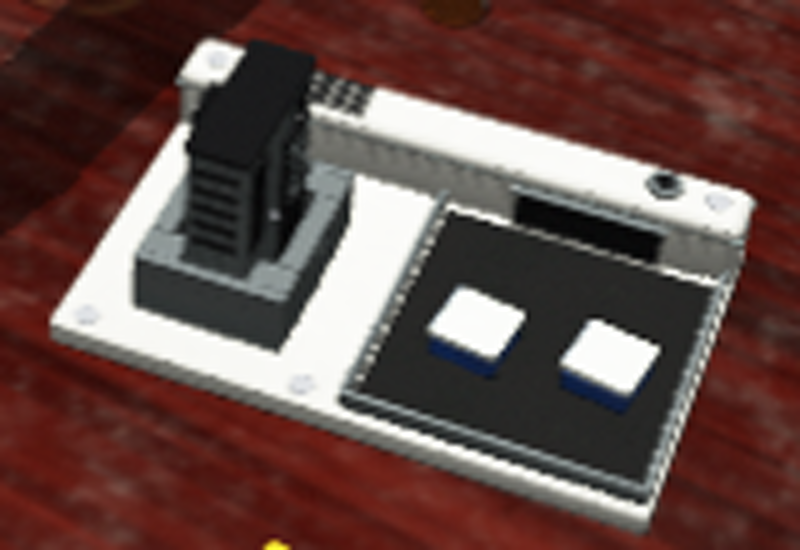

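View pics/side0.png

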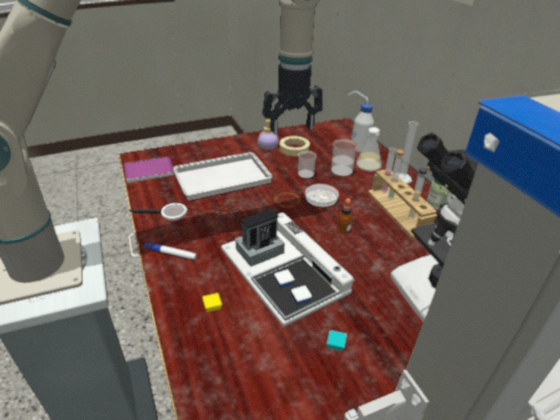

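The enlarged crop confirms it: two white-lidded boxes with blue bases in the black catch tray, and the cassette in the grey dock on the left. The side view shows both boxes at (283,277) and (302,293), and the tray at (222,175).

```bash
python3 - <<'E'
from h import *
def quad(m,):
    cs=cv2.findContours(m,cv2.RETR_EXTERNAL,cv2.CHAIN_APPROX_NONE)[0]
    return [c for c in cs if cv2.contourArea(c)>60]
for n in ("scene","side"):
    im=cv2.imread(f"pics/{n}0.png"); cp=camera_params(n); print(n,ray(cp,[[280,210]])[0].round(0))
    hsv=cv2.cvtColor(im,cv2.COLOR_BGR2HSV)
    m=((hsv[...,1]<70)&(hsv[...,2]>130)).astype(np.uint8)*255
    roi={"scene":[(335,270,395,305),(120,170,250,258)],"side":[(270,265,318,308),(165,148,280,202)]}[n]
    for k,(a,b,c,d) in enumerate(roi):
        mm=np.zeros_like(m); mm[b:d,a:c]=m[b:d,a:c]
        for q in quad(mm):
            z=[30,21][k]
            P=onplane(cp,q.reshape(-1,2),z)[:,:2].astype(np.float32)
            r=cv2.minAreaRect(P); print(k,cv2.contourArea(q),np.round(r[0],1),np.round(r[1],1),round(r[2],1))
    # housing top / unit
cp=camera_params("scene"); f=lambda x,y:(255+x/5,220+y/5)
# unit base corners at z~14 (front-left, front-right), housing top ends z50
print(onplane(cp,[f(50,325),f(645,518)],14).round(1)); print(onplane(cp,[f(205,40),f(752,200)],50).round(1))
print("cap",onplane(cp,[f(190,140),f(240,165),f(315,60),f(255,42)],116).round(1))
E
```

```text
scene [-224. -576.  841.]
0 153.0 [ 540.1 -315.5] [34.6 33.6] 1.1
0 144.0 [ 525.5 -257.7] [33.8 33.6] 1.8
1 4024.0 [527.7 237.5] [271.9 178.9] 1.5
side [ 247. -865.  687.]
0 204.5 [ 541.3 -316.7] [36.6 38.2] 1.3
0 181.5 [ 526.3 -258.4] [36.7 38.9] 1.9
1 2658.5 [527.9 236.6] [276.3 188.8] 1.4
[[ 427.7  -93.5   14. ]
 [ 478.4 -364.7   14. ]]
[[ 602.3  -63.4   50. ]
 [ 647.8 -334.6   50. ]]
cap [[ 471.9 -138.2  116. ]
 [ 470.5 -164.8  116. ]
 [ 549.6 -154.9  116. ]
 [ 545.1 -125.8  116. ]]
```

View pics/wrist0.png

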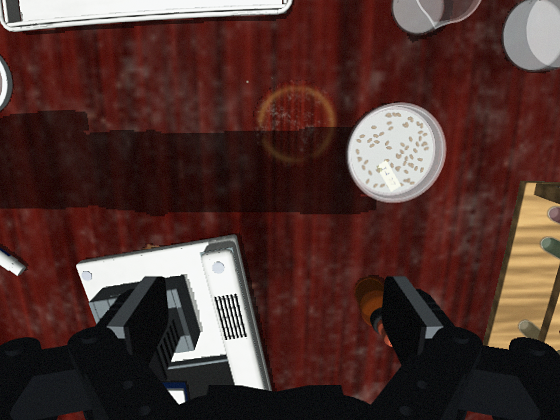

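The wrist view shows the unit's corner at the lower left and the dish at (396,152), with the tray top left. Both views agree on three positions:
- Boxes: about (526,-258) and (540.5,-316), yaw about 0.025.
- Tray: about (528,237), long side along world x.
- Unit yaw: about 0.175.

The measured sizes fit, so I'll move.

```bash
python3 -m inch '[[[-4,-1.9,0,-1.5],[-8,-3.8,0,-1.5],[-11.5,-5.5,0,-1.5],[-15,-7.2,0,-1.5],[-18.5,-8.9,0,-1.5],[-22,-10.6,0,-1.5],[-25.8,-12.4,0,-1.5],[-25.8,-12.4,0,-1.5]]]' 5.0
python3 -m inch '[[[0,0,3,0],[0,0,6,0],[0,0,9,0],[0,0,12,0],[0,0,14,0],[0,0,15,0],[0,0,15,0],[0,0,15,0]]]'
```

```text
clock: 0.82
eef_pos: [520.0, -268.8, 231.3]
tool_rot: [-3.138, 0.007, 1.583]
force: [-1.2, -1.7, 0.4]
width: 50.2
gripper_force: 0.0
clock: 1.48
eef_pos: [526.2, -258.0, 81.4]
tool_rot: [-3.141, -0.0, 1.597]
force: [0.3, -0.4, 0.6]
width: 50.1
gripper_force: 0.0
```

```bash
python3 - <<'E'
from h import *
print(sensors.read_state()["eef_pos"])
a=get_image("wrist"); b=get_image("side")[200:330,200:373]; 
cv2.imwrite("pics/chk1.png",np.hstack([cv2.resize(a,(500,375)),cv2.resize(b,(300,225))[ :, :].repeat(1,0) if 0 else cv2.copyMakeBorder(cv2.resize(b,(300,225)),0,150,0,0,cv2.BORDER_CONSTANT)]))
E
```

```text
[ 526.23174093 -257.98170211   81.43494271]
```

View pics/chk1.png

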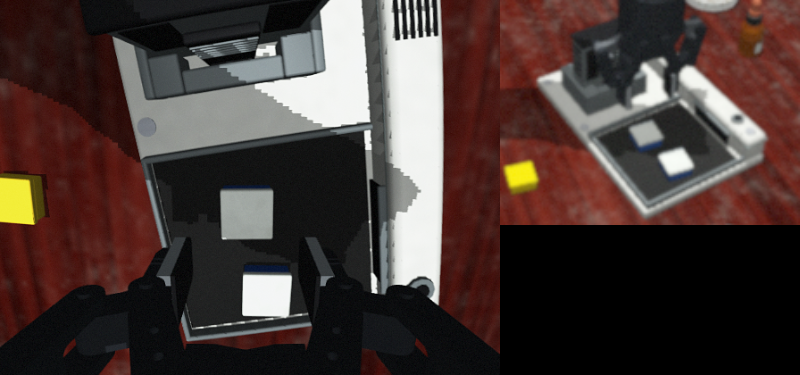

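The wrist view shows box_a's lid at (247,213) of the scaled picture and box_b at (267,290), with the fingers at x≈180 and 320. I'll project these to check them.

```bash
python3 - <<'E'
from h import *
cp=camera_params("wrist"); im=get_image("wrist"); cv2.imwrite("pics/w1.png",im)
print("cam",ray(cp,[[280,210]])[0].round(0),"A->",proj(cp,[[526,-258,30],[540.5,-316,30],[526.2,-258,81]]).round(0))
hsv=cv2.cvtColor(im,cv2.COLOR_BGR2HSV)
m=((hsv[...,1]<60)&(hsv[...,2]>100)).astype(np.uint8)*255
m[:190]=0; m[:,:230]=0; m[:,345:]=0; m[362:]=0
for q in cv2.findContours(m,cv2.RETR_EXTERNAL,cv2.CHAIN_APPROX_NONE)[0]:
    if cv2.contourArea(q)>400:
        r=cv2.minAreaRect(onplane(cp,q.reshape(-1,2),30)[:,:2].astype(np.float32)); print(np.round(r[0],1),np.round(r[1],1),round(r[2],1))
k=560/500
print("unit edge (tray rim)",onplane(cp,[[143*k,158*k],[368*k,125*k]],24).round(1))
E
```

```text
cam [ 526. -186.  225.] A-> [[270. 238.]
 [292. 328.]
 [270. 279.]]
[ 538.7 -318. ] [63.7 38.8] 10.3
[ 528.  -258.2] [32.5 32.4] 1.5
unit edge (tray rim) [[ 463.8 -225.7   24. ]
 [ 601.8 -201.5   24. ]]
```

```bash
python3 -m inch '[[[0,0.1,2,0],[0,0.1,4,0],[0,0.1,5.2,0],[0,0.1,5.9,0],[0,0.1,6.4,0],[0,0.1,6.6,0],[0,0.1,6.6,0],[0,0.1,6.6,0]]]'
python3 -m inch '[[[0,0,0,0],[0,0,0,0],[0,0,0,0],[0,0,0,0],[0,0,0,0],[0,0,0,0]]]' 2.5
```

```text
clock: 2.3
eef_pos: [527.5, -258.2, 15.9]
tool_rot: [3.141, 0.0, 1.597]
force: [-0.1, 0.3, 0.1]
width: 49.9
gripper_force: 0.0
clock: 2.8
eef_pos: [527.7, -258.3, 16.3]
tool_rot: [3.14, 0.001, 1.597]
force: [-0.4, 0.6, 6.2]
width: 31.2
gripper_force: 60.3
```

```bash
python3 -m inch '[[[0,0,-1,0],[0,0,-3,0],[0,0,-6,0],[0,0,-9,0],[0,0,-12,0],[0,0,-15,0],[0,0,-17,0],[0,0,-18,0]]]'
python3 -m inch '[[[1,0,0,0],[3,-0.2,0,0],[6,-0.4,0,0],[9,-0.6,0,0],[12.5,-0.9,0,0],[16,-1.1,0,0],[19.5,-1.3,0,0],[23,-1.6,0,0]]]'
python3 -m inch '[[[3.5,-0.2,0,0],[7,-0.5,0,0],[10.5,-0.7,0,0],[14,-1,0,0],[17.5,-1.2,0,0],[20.5,-1.4,0,0],[23,-1.6,0,0],[25,-1.8,0,0]]]'
python3 -m inch '[[[1,-0.1,0,0],[1.6,-0.1,1,0],[1.6,-0.1,3,0],[1.6,-0.1,6,0],[1.6,-0.1,8,0],[1.6,-0.1,10,0],[1.6,-0.1,11,0],[1.6,-0.1,11,0]]]'
```

```text
clock: 3.47
eef_pos: [528.2, -258.6, 199.0]
tool_rot: [3.137, 0.002, 1.597]
force: [0.1, 0.2, -0.4]
width: 31.7
gripper_force: 59.5
clock: 4.13
eef_pos: [503.1, -26.0, 193.7]
tool_rot: [-3.138, -0.001, 1.597]
force: [0.9, -0.0, -0.7]
width: 31.6
gripper_force: 59.5
clock: 4.8
eef_pos: [478.0, 224.0, 193.6]
tool_rot: [-3.138, 0.0, 1.6]
force: [0.8, -0.3, 0.3]
width: 31.4
gripper_force: 59.5
clock: 5.47
eef_pos: [477.1, 234.7, 82.4]
tool_rot: [-3.136, 0.003, 1.595]
force: [-0.4, -0.2, 0.0]
width: 31.3
gripper_force: 59.5
```

```bash
python3 -m inch '[[[0,0,2,0],[0,0,4,0],[0,0,5.5,0],[0,0,6.5,0],[0,0,7.2,0],[0,0,7.7,0],[0,0,7.9,0],[0,0,7.9,0]]]'
```

```text
clock: 6.13
eef_pos: [479.3, 237.0, 6.5]
tool_rot: [3.141, -0.0, 1.597]
force: [0.4, -0.7, -0.2]
width: 31.7
gripper_force: 59.5
```

```bash
python3 -m inch '[[[0,0,0.1,0],[0,0,0.2,0],[0,0,0.2,0]]]'
```

```text
clock: 6.38
eef_pos: [479.3, 237.1, 4.7]
tool_rot: [3.141, -0.0, 1.597]
force: [-0.3, 0.5, 0.6]
width: 31.4
gripper_force: 59.5
```

```bash
python3 -m inch '[[[0,0,0.05,0],[0,0,0.1,0],[0,0,0.1,0]]]'
python3 -m inch '[[[0,0,0,0],[0,0,0,0],[0,0,0,0],[0,0,0,0]]]' 5.0
python3 -m inch '[[[0,0,-0.5,0],[0,0,-2,0],[0,0,-4,0],[0,0,-7,0],[0,0,-10,0],[0,0,-14,0],[0,0,-17,0],[0,0,-19,0]]]'
```

```text
clock: 6.63
eef_pos: [479.3, 237.1, 4.0]
tool_rot: [3.141, -0.0, 1.597]
force: [-1.7, -0.3, 5.1]
width: 31.8
gripper_force: 60.2
clock: 6.97
eef_pos: [479.0, 237.0, 3.3]
tool_rot: [-3.142, 0.0, 1.597]
force: [0.2, 1.1, -0.4]
width: 49.7
gripper_force: 0.0
clock: 7.63
eef_pos: [480.1, 237.4, 197.0]
tool_rot: [3.138, -0.002, 1.597]
force: [0.6, 0.5, -0.1]
width: 49.7
gripper_force: 0.0
```

```bash
python3 - <<'E'
from h import *
for n in ("side","scene","wrist"): cv2.imwrite(f"pics/{n}2.png",get_image(n))
im=cv2.imread("pics/side2.png"); a=im[140:210,160:290]; 
w=cv2.imread("pics/wrist2.png")
cv2.imwrite("pics/chk2.png",np.vstack([cv2.resize(a,(400,215)),cv2.resize(w,(400,300))]))
for n,z in(("scene",18),("side",18),("wrist",18)):
    im=cv2.imread(f"pics/{n}2.png"); h=cv2.cvtColor(im,cv2.COLOR_BGR2HSV); cp=camera_params(n)
    m=((h[...,0]>100)&(h[...,0]<130)&(h[...,1]>100)&(h[...,2]>30)).astype(np.uint8)*255
    for q in cv2.findContours(m,cv2.RETR_EXTERNAL,cv2.CHAIN_APPROX_NONE)[0]:
        if cv2.contourArea(q)>8: print(n,cv2.boundingRect(q),onplane(cp,q.reshape(-1,2).mean(0),10).round(0))
E
```

```text
scene (188, 313, 23, 10) [[274. -33.  10.]]
scene (367, 294, 19, 9) [[ 539. -317.   10.]]
scene (167, 223, 15, 7) [[469. 228.  10.]]
scene (280, 92, 12, 10) [[1301.  437.   10.]]
side (296, 299, 15, 6) [[ 543. -324.   10.]]
side (145, 243, 16, 8) [[274. -32.  10.]]
side (361, 104, 11, 8) [[1251.  558.   10.]]
side (465, 95, 95, 122) [[1622.   54.   10.]]
```

View pics/chk2.png

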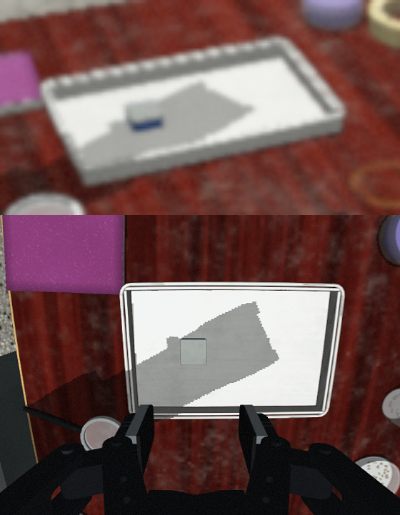

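The side crop shows box_a lying flat, lid up, in the tray at (145,115), and the wrist view shows it at (193,351). Next is box_b at about (541.5,-316.5).

```bash
python3 -m inch '[[[-3,0.3,0,0],[-7,0.6,0,0],[-11,0.9,0,0],[-15,1.3,0,0],[-19,1.6,0,0],[-23,2,0,0],[-27,2.3,0,0],[-31,2.7,0,0]]]'
python3 -m inch '[[[-4,0.3,0,0],[-8,0.6,0,0],[-12,1,0,0],[-16,1.4,0,0],[-20,1.7,0,0],[-22.5,1.9,0,0],[-24.4,2.1,0,0],[-24.4,2.1,0,0]]]'
python3 -m inch '[[[0,0,3,0],[0,0,6,0],[0,0,9,0],[0,0,11,0],[0,0,12,0],[0,0,12,0],[0,0,12,0]]]'
python3 - <<'E'
from h import *
cp=camera_params("wrist"); im=get_image("wrist"); print(sensors.read_state()["eef_pos"])
print("pred",proj(cp,[[541.5,-316.5,30]]).round(0))
h=cv2.cvtColor(im,cv2.COLOR_BGR2HSV)
m=((h[...,1]<60)&(h[...,2]>90)).astype(np.uint8)*255
for q in cv2.findContours(m,cv2.RETR_EXTERNAL,cv2.CHAIN_APPROX_NONE)[0]:
    if 800<cv2.contourArea(q)<8000:
        r=cv2.minAreaRect(onplane(cp,q.reshape(-1,2),30)[:,:2].astype(np.float32)); print(cv2.boundingRect(q),np.round(r[0],1),np.round(r[1],1),round(r[2],1))
cv2.imwrite("pics/w3.png",im)
E
```

```text
clock: 8.45
eef_pos: [512.7, -74.0, 192.0]
tool_rot: [-3.138, -0.001, 1.597]
force: [0.3, 0.5, -0.2]
width: 50.0
gripper_force: 0.0
clock: 9.12
eef_pos: [539.5, -321.4, 191.3]
tool_rot: [-3.139, 0.002, 1.59]
force: [0.0, -0.7, 0.3]
width: 50.0
gripper_force: 0.0
clock: 9.7
eef_pos: [541.4, -315.0, 72.9]
tool_rot: [-3.141, -0.001, 1.597]
force: [-0.2, -1.5, 0.9]
width: 49.9
gripper_force: 0.0
[ 542.12829516 -315.56240981   73.98907213]
pred [[273. 248.]]
(246, 219, 62, 59) [ 543.4 -316.7] [32.6 33.1] 0.3
(131, 31, 288, 246) [ 546.6 -278.1] [132.2 123.1] 10.3
```

```bash
python3 -m inch '[[[-0.1,0.15,2,1],[-0.1,0.15,3.5,1],[-0.1,0.15,4.6,1],[-0.1,0.15,5.2,1],[-0.1,0.15,5.6,1],[-0.1,0.15,5.8,1],[-0.1,0.15,5.8,1],[-0.1,0.15,5.8,1]]]'
python3 -m inch '[[[0,0,0,0],[0,0,0,0],[0,0,0,0],[0,0,0,0],[0,0,0,0],[0,0,0,0]]]' 2.5
python3 -m inch '[[[0,0,-1,0],[0,0,-3,0],[0,0,-6,0],[0,0,-9,0],[0,0,-12,0],[0,0,-15,0],[0,0,-17,0],[0,0,-18,0]]]'
```

```text
clock: 10.42
eef_pos: [543.5, -316.8, 15.9]
tool_rot: [3.141, 0.001, 1.58]
force: [-0.6, 0.6, -0.5]
width: 50.2
gripper_force: 0.0
clock: 10.92
eef_pos: [543.7, -316.9, 16.2]
tool_rot: [3.14, 0.001, 1.579]
force: [-1.0, 1.8, 5.5]
width: 31.1
gripper_force: 60.2
clock: 11.58
eef_pos: [544.3, -317.3, 199.1]
tool_rot: [3.137, 0.003, 1.579]
force: [0.9, -0.4, 0.4]
width: 31.7
gripper_force: 59.5
```

```bash
python3 -m inch '[[[1,0,0,0],[3.5,0.2,0,0],[7,0.4,0,0],[11,0.7,0,0],[15,1,0,0],[19,1.2,0,0],[23,1.5,0,0],[27,1.8,0,0]]]'
python3 -m inch '[[[4,0.3,0,0],[8,0.5,0,0],[12,0.8,0,0],[16,1,0,0],[20,1.3,0,0],[24,1.6,0,0],[27,1.8,0,0],[28.4,1.8,0,0]]]'
python3 -m inch '[[[0,0,1,0],[0,0,4,0],[0,0,8,0],[0,0,12,0],[0,0,15,0],[0,0,16.5,0],[0,0,17.5,0],[0,0,17.5,0]]]'
```

```text
clock: 12.25
eef_pos: [556.7, -43.5, 193.5]
tool_rot: [-3.138, -0.001, 1.58]
force: [0.3, 0.0, -1.0]
width: 31.6
gripper_force: 59.5
clock: 12.92
eef_pos: [571.5, 244.5, 193.2]
tool_rot: [-3.138, -0.003, 1.587]
force: [0.5, 0.4, -0.5]
width: 31.4
gripper_force: 59.5
clock: 13.58
eef_pos: [572.0, 234.7, 17.2]
tool_rot: [-3.136, 0.004, 1.578]
force: [-1.3, 0.1, -0.2]
width: 31.4
gripper_force: 59.5
```

```bash
python3 -m inch '[[[0,0,0.6,0],[0,0,1,0],[0,0,1.3,0],[0,0,1.4,0],[0,0,1.4,0]]]'
```

```text
clock: 14.0
eef_pos: [574.5, 237.9, 6.8]
tool_rot: [3.141, -0.0, 1.58]
force: [-0.3, 0.5, -0.6]
width: 31.7
gripper_force: 59.5
```

```bash
python3 -m inch '[[[0,0,0.1,0],[0,0,0.2,0],[0,0,0.25,0],[0,0,0.3,0],[0,0,0.3,0]]]'
```

```text
clock: 14.42
eef_pos: [574.3, 237.9, 3.9]
tool_rot: [3.141, -0.0, 1.58]
force: [-1.1, -0.9, 4.0]
width: 31.5
gripper_force: 60.1
```

```bash
python3 -m inch '[[[0,0,0,0],[0,0,0,0],[0,0,0,0],[0,0,0,0]]]' 5.0
python3 -m inch '[[[0,0,-0.5,0],[0,0,-2,0],[0,0,-4,0],[0,0,-7,0],[0,0,-10,0],[0,0,-14,0],[0,0,-18,0],[0,0,-22,0]]]'
python3 -m inch '[[[-3,-1.1,-2,7],[-6,-2.1,-2,14],[-9.5,-3.4,-2,21],[-13,-4.6,-2,28],[-16.5,-5.8,-2,35],[-20,-7.1,-2,42],[-23.5,-8.3,-2,49],[-27,-9.6,-2,56]]]' 8.0
```

```text
clock: 14.75
eef_pos: [574.2, 237.7, 3.2]
tool_rot: [-3.141, 0.0, 1.579]
force: [0.2, 0.2, 0.1]
width: 50.1
gripper_force: 0.0
clock: 15.42
eef_pos: [573.8, 237.5, 225.5]
tool_rot: [-3.141, 0.0, 1.579]
force: [0.5, 1.1, -0.4]
width: 49.9
gripper_force: 0.0
clock: 16.08
eef_pos: [479.8, -34.5, 243.9]
tool_rot: [3.141, -0.001, 0.596]
force: [0.8, 0.2, -0.2]
width: 80.3
gripper_force: 0.0
```

```bash
python3 - <<'E'
from h import *
s=sensors.read_state(); yaw=s["tool_rot"][2]; print(s["eef_pos"],yaw,s["qpos"].round(2))
d=np.array([437,-158])-s["eef_pos"][:2]
print("tool x,y cm",d@[np.cos(yaw),np.sin(yaw)]/10,d@[np.sin(yaw),-np.cos(yaw)]/10,"turn",np.degrees(yaw-.174))
E
```

```text
[479.78556332 -34.48417602 243.86331555] 0.5963530597339166 [-0.24  0.39  0.35  1.97 -0.18  0.82 -0.76]
tool x,y cm -10.477035993508549 7.81660724437491 turn 24.199047787190175
```

```bash
python3 -m inch '[[[-2.6,2,0,6],[-5.2,4,0,12],[-7.8,6,0,18],[-10,7.4,0,23],[-10.5,7.8,0,24.5],[-10.5,7.8,0,24.5],[-10.5,7.8,0,24.5]]]'
python3 - <<'E'
from h import *
cp=camera_params("wrist"); im=get_image("wrist"); s=sensors.read_state(); print(s["eef_pos"],s["tool_rot"],ray(cp,[[280,210]])[0])
cv2.imwrite("pics/w4.png",im)
print("cap pred",proj(cp,[[509,-146,116]]))
n=get_image("side");cv2.imwrite("pics/side4.png",n)
c=cv2.resize(n[140:210,160:290],(390,210)); cv2.imwrite("pics/chk4.png",np.vstack([cv2.copyMakeBorder(c,0,0,0,170,cv2.BORDER_CONSTANT),im[:390]]))
E
```

```text
clock: 16.67
eef_pos: [438.5, -156.1, 243.4]
tool_rot: [-3.141, -0.001, 0.176]
force: [0.6, 0.7, -0.6]
width: 80.3
gripper_force: 0.0
[ 438.80564688 -155.39505962  243.34508224] [-3.14055194e+00 -5.59803334e-04  1.77511304e-01] [ 510.4748345  -143.56499488  386.28547875]
cap pred [[277.84949932 109.33790981]]
```

View pics/chk4.png

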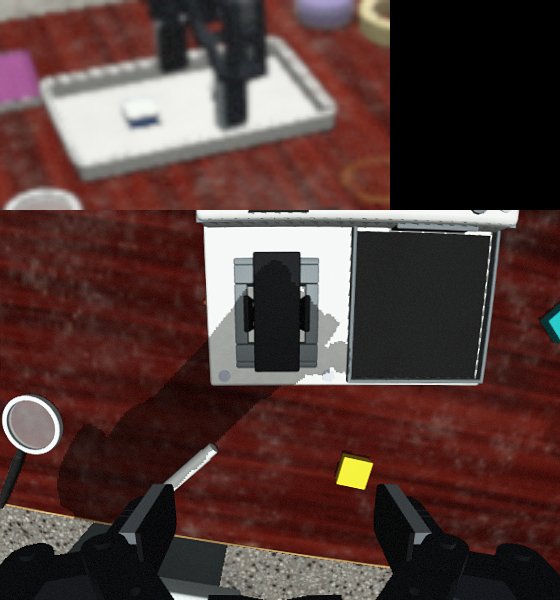

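The wrist view shows the cassette cap centred at about (276,311) in the stacked picture, aligned with the image, with catches at (248,313) and (306,313). The catch tray is empty. In the side crop the arm hides box_b, so I'll check it later.

```bash
python3 - <<'E'
from h import *
cp=camera_params("wrist"); im=cv2.imread("pics/w4.png"); g=cv2.cvtColor(im,cv2.COLOR_BGR2GRAY)
m=(g<38).astype(np.uint8)*255; m[:20]=0;m[180:]=0;m[:,:225]=0;m[:,325:]=0
m=cv2.morphologyEx(m,cv2.MORPH_OPEN,np.ones((25,25)))
q=max(cv2.findContours(m,cv2.RETR_EXTERNAL,cv2.CHAIN_APPROX_NONE)[0],key=cv2.contourArea)
print(cv2.boundingRect(q)); r=cv2.minAreaRect(onplane(cp,q.reshape(-1,2),116)[:,:2].astype(np.float32)); print(r)
c=np.array(r[0])
print("dock z48",onplane(cp,[[235,48],[319,48],[318,158],[235,158]],48).mean(0))
print("catch outer z109",onplane(cp,[[243,104],[310,104]],109))
P=onplane(cp,[[253,42],[300,42],[299,162],[254,162]],116);print(P.mean(0),P.round(0).tolist())
s=sensors.read_state(); yaw=s["tool_rot"][2]
for t in (c,P.mean(0)[:2]):
    d=t-s["eef_pos"][:2]; print(d@[np.cos(yaw),np.sin(yaw)]/10,d@[np.sin(yaw),-np.cos(yaw)]/10)
E
```

```text
(254, 56, 55, 105)
((509.608642578125, -147.1081085205078), (71.74565887451172, 38.4354362487793), 10.237286567687988)
dock z48 [ 512.82283022 -143.76981704   48.        ]
catch outer z109 [[ 508.53514537 -119.42602247  109.        ]
 [ 517.17618931 -167.14350668  109.        ]]
[ 512.80964242 -143.26654908  116.        ] [[550.0, -120.0, 116.0], [556.0, -152.0, 116.0], [475.0, -167.0, 116.0], [469.0, -134.0, 116.0]]
7.10155900846308 0.4634823538700221
7.484699137327598 0.14216719552097087
```

```bash
python3 -m inch '[[[2,0.05,0,0],[4,0.1,0,0],[6,0.15,0,0],[7.2,0.15,2,0],[7.4,0.15,4,0],[7.4,0.15,6,0],[7.4,0.15,7.5,0],[7.4,0.15,7.5,0]]]'
python3 -m inch '[[[0,0,0,0],[0,0,0,0]]]'
python3 - <<'E'
from h import *
for n in("wrist","side"): cv2.imwrite(f"pics/{n}5.png",get_image(n))
cp=camera_params("wrist"); print(sensors.read_state()["eef_pos"])
cs=camera_params("side"); print(proj(cs,[[479,237,18],[574,237,18],[512.6,-143.5,116]]).round(0))
w=cv2.resize(cv2.imread("pics/wrist5.png"),(400,300)); s=cv2.imread("pics/side5.png")
a=cv2.resize(s[140:215,160:290],(400,230)); b=cv2.resize(s[180:280,200:333],(400,300))
cv2.imwrite("pics/chk5.png",np.vstack([np.hstack([w,b]),np.hstack([a,a*0])]))
E
```

```text
clock: 17.43
eef_pos: [509.9, -142.7, 165.4]
tool_rot: [-3.138, 0.005, 0.178]
force: [0.2, 0.7, -0.4]
width: 79.8
gripper_force: 0.0
clock: 17.6
eef_pos: [512.2, -144.9, 169.0]
tool_rot: [3.141, -0.001, 0.176]
force: [0.6, -0.3, 0.8]
width: 80.0
gripper_force: 0.0
[ 512.27077476 -145.3291465   169.43925148]
[[206. 175.]
 [236. 170.]
 [260. 217.]]
```

View pics/chk5.png

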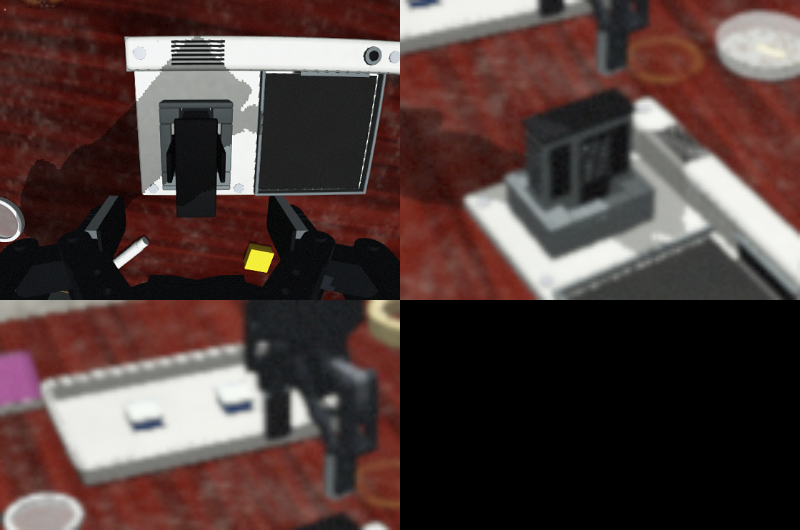

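Both boxes lie flat, lids up, in the steel tray at (145,415) and (235,397). The cap at x≈195 in the wrist view sits midway between the fingers.

```bash
python3 - <<'E'
from h import *
cp=camera_params("wrist"); g=cv2.cvtColor(cv2.imread("pics/wrist5.png"),cv2.COLOR_BGR2GRAY)
s=sensors.read_state(); yaw=s["tool_rot"][2]; ty=np.array([np.sin(yaw),-np.cos(yaw)]); tx=np.array([np.cos(yaw),np.sin(yaw)])
for v in (240,255,270,285,295):
    x=np.where(g[v,230:320]<40)[0]+230
    P=onplane(cp,[[x.min()-.5,v],[x.max()+.5,v]],116)[:,:2]-s["eef_pos"][:2]; print(v,x.min(),x.max(),(P@ty).round(1),(P@tx).round(1))
E
```

```text
240 233 315 [-23.6  23.4] [0.3 0.4]
255 235 302 [-22.7  16.3] [-8.8 -8.8]
270 247 302 [-16.   16.5] [-18.2 -18.2]
285 230 302 [-26.3  16.7] [-27.9 -27.8]
295 230 319 [-26.5  27. ] [-34.5 -34.5]
```

Centred within 0.3 mm. Descending.

```bash
python3 -m inch '[[[0,0,2,0],[0,0,4,0],[0,0,6,0],[0,0,8,0],[0,0,9.3,0],[0,0,10,0],[0,0,10,0],[0,0,10,0]]]'
python3 -m inch '[[[0,0,0,0],[0,0,0,0],[0,0,0,0],[0,0,0,0],[0,0,0,0],[0,0,0,0],[0,0,0,0]]]' 3.6
```

```text
clock: 18.37
eef_pos: [511.9, -145.7, 69.0]
tool_rot: [3.141, -0.001, 0.174]
force: [-0.3, -0.3, 0.1]
width: 79.9
gripper_force: 0.0
clock: 18.95
eef_pos: [512.0, -144.9, 69.6]
tool_rot: [-3.141, -0.002, 0.175]
force: [-1.2, 0.4, 9.1]
width: 36.1
gripper_force: 13.7
```

```bash
python3 -m inch '[[[0,0,0,0],[0,0,0,0],[0,0,0,0],[0,0,0,0]]]' 3.4
```

```text
clock: 19.28
eef_pos: [512.0, -144.9, 70.0]
tool_rot: [-3.141, -0.002, 0.175]
force: [-2.3, 2.2, 12.6]
width: 34.9
gripper_force: 26.2
```

```bash
python3 -m inch '[[[0,0,0,0],[0,0,0,0],[0,0,0,0],[0,0,0,0]]]' 3.3
python3 -m inch '[[[0,0,-0.2,0],[0,0,-0.5,0],[0,0,-0.8,0],[0,0,-1,0],[0,0,-1.2,0],[0,0,-1.2,0]]]'
```

```text
clock: 19.62
eef_pos: [512.0, -144.9, 70.2]
tool_rot: [-3.141, -0.002, 0.175]
force: [-2.8, 2.7, 14.2]
width: 33.6
gripper_force: 32.4
clock: 20.12
eef_pos: [511.5, -145.5, 80.6]
tool_rot: [3.141, -0.0, 0.175]
force: [0.5, 0.1, -2.0]
width: 33.3
gripper_force: 30.1
```

```bash
python3 -m inch '[[[0,0,-0.5,0],[0,0,-1,0],[0,0,-1.6,0],[0,0,-2.2,0],[0,0,-2.8,0],[0,0,-3.4,0],[0,0,-4,0],[0,0,-4,0]]]'
python3 -m inch '[[[0,0,-1,0],[0,0,-2.5,0],[0,0,-4,0],[0,0,-5.5,0],[0,0,-7,0],[0,0,-8.5,0],[0,0,-9.5,0],[0,0,-10,0]]]'
python3 -m inch '[[[0,0,0,0],[0,0,0,0],[0,0,0,0],[0,0,0,0],[0,0,0,0],[0,0,0,0]]]'
python3 - <<'E'
from h import *
a=get_image("side"); b=get_image("scene")
cv2.imwrite("pics/chk6.png",np.hstack([cv2.resize(a[130:310,160:360],(400,360)),cv2.resize(b[160:340,220:420],(400,360))]))
E
```

```text
clock: 20.78
eef_pos: [512.2, -145.8, 121.7]
tool_rot: [3.141, -0.002, 0.174]
force: [1.4, 0.0, -1.6]
width: 33.4
gripper_force: 30.2
clock: 21.45
eef_pos: [511.9, -145.7, 221.9]
tool_rot: [3.141, -0.002, 0.174]
force: [0.9, -0.0, -2.7]
width: 33.6
gripper_force: 30.2
clock: 21.95
eef_pos: [511.1, -145.4, 219.8]
tool_rot: [-3.141, 0.001, 0.174]
force: [0.2, -0.6, -2.3]
width: 33.4
gripper_force: 30.2
```

View pics/chk6.png

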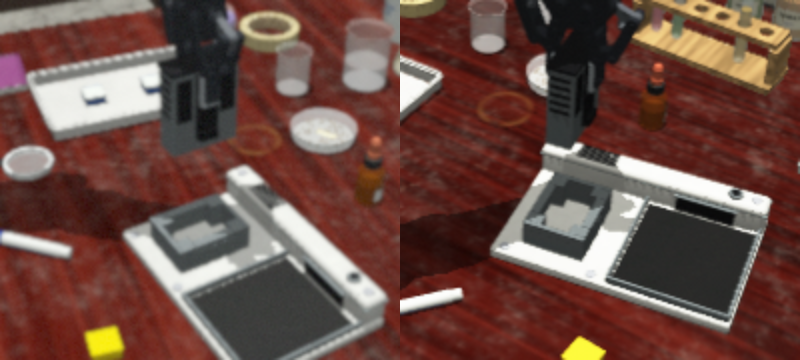

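The cassette is held upright above the empty dock, with its underside at about 164 mm. Both boxes lie in the tray, and the dish, beaker and bottle stand where they were.

```bash
python3 -c "
from cell import order; print(order.finish_job())"
```

```text
the job is handed in; nothing more can be done
None
```

The job is handed in: both coverslip boxes lie flat and lids up in the steel tray, and the unlatched cassette is held still and upright by its pinched catches, its underside about 16 cm above the table, at about 22 s of the 69 s allowed.

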